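Trip the ratchet and lower the glue press

ROBOT

A 6-joint arm with a two-finger parallel gripper is mounted at the origin on a cart in front of the work surface, level with it; the furniture and walls round the work are solid. World frame = base frame: x ahead of the robot, y to its left, z up, the work surface at z = 0. Lengths are in m, angles in rad, forces in N, time in s.
With the tool pointing down it reaches from about 0.375 to 0.975 m from the base axis. Payload 3.8 kg.
Tool frame: the origin (TCP) lies where the fingers leave the gripper's body, on its centre line; the fingertips stand 73 mm ahead of it and the grasp point (between the pads) lies ahead of it (grip_point_offset is the z of the grasp point in the tool frame, in m); z points along the fingers, x is the direction in which the jaws open and shut, and the axes are right-handed (so a half turn about z gives the same grasp; the last joint's range is limited). The gripper opens to 85 mm and grips with 20 to 120 N. Pads are 22 mm wide; open, the fingers measure 114 mm over their backs; the gripper's body (76 mm by 85 mm) begins 54 mm behind the grasp point. The pads swing forward as they close: fully open they stand 13 mm farther back than shut.
Start: joints at [-1.176, 0.264, 1.604, -0, 1.274, -0.037], TCP at [0.282, -0.613, 0.304] pointing down, gripper open.
Joint ranges: [-2.63, 2.63], [-0.94, 2.18], [0.31, 2.57], [-1.31, 4.45], [0, 2.66], [-2.55, 2.55]. Speed limits (rad/s): [2.57, 2.57, 3.14, 3.14, 3.14, 3.14].

INTERFACE

Orientations are given as a unit quaternion [x, y, z, w].
In Python, from plant import get_obs, read_camera, job_done, grip_point_offset gives the robot as it stands. The module is installed in compiled form; this text tells all that it offers.
- The arm moves only by the tool play_rows, never from a script. Its argument "steps" is a list of rows, each a list of 7 numbers: the shift along the world's x, y, z in units of 250 mm (1.0 is 250 mm), then the turn, a rotation vector about the world's x, y, z in units of 30 degrees (1.0 is 30 degrees), then the finger opening in mm, from 0 to 85.4. A call has 1 to 20 rows; each row is the pose to reach, as a shift and turn from the pose commanded when the call began; what a row does not reach only later rows make up. A row lasts 1/12 s, in which the tool goes at most 41.7 mm and 7.16 degrees, less where a joint would pass 70% of its speed; a pose out of reach is approached as far as the arm can. A call with a number of a shift or a turn outside -1 to 1 is refused whole. A call with a gripper value outside its range is refused whole. The fingers move at their own pace and stop on an object; "grip_force" is the grip in N (left out, the last holds). Time passes only in rows, so rows that repeat a pose let the fingers close. It gives the time, the measured TCP pose, the force and the opening at its end, in the units of the state.
- get_obs(): the state, without advancing time (a new reading comes with each control period).
- read_camera(name): name is "side" or "top" or "wrist"; returns a dict with "image" (420x560x3 uint8, red, green, blue), "depth" (420x560 float32, m along the optical axis (not along the pixel's ray), 0 where there is no reading), "fx", "fy", "cx", "cy" (pixels), "k1" (the pictures are not rectified: a ray, as slopes to the right and down, at radius r is drawn at 1 + k1 r^2 times it, then the intrinsics apply), "R" (3x3) and "t" (3): a world point X has camera coordinates R X + t. Camera axes: x right, y down, z forward; pixel columns grow to the right and rows downward; lengths in m; the calibration is good to about 2 mm. A picture is of the moment at which its call begins.
- job_done(): hands the job in, once; it reports no verdict.
The state is a dict: "clock": time; "qpos": joint angles; "joint_vel": joint speeds; "joint_torque": joint torques, N m; "ee_pos": TCP position; "tool_rot": TCP orientation; "force": force on the tool from outside, world axes, zero at the start; "wrist_torque": the same for the moment, N m; "grip_width": opening from 0.0 (shut) to 1.0 (fully open).
Only numpy, scipy, OpenCV 4.12 (cv2) and the standard library are available. Lean on these libraries where they do the work, as an engineer would, in place of code of your own. Each camera call takes 0.05 s, during which the arm holds its last target.

TASK

The red notebook's cover has just been glued and must be pressed flat. With the fingertips press the red thumb plate of the press's ratchet pawl down until the pawl stands well clear of the teeth, then push the blue arm down by its black crossbar until its cork pad lies on the notebook; leave the pawl free and the arm down. Only press and push: lift or carry nothing, never force the arm past the engaged pawl, and leave the notebook and the things standing round the press where they are.

Things in the scene. Friction and masses are not known exactly. Their poses are not given: they have to be found in the camera images.
- press: Glue press, fixed; plywood base 140 (x) x 270 (y) x 12 mm. Origin on the table top under the arm's hinge, z up; the hinge runs along its x axis; its y axis points to where the arm comes down (base y -83 to +187 mm); the pawl's thumb plate is on the -y side. Two grey cheek plates carry hinge and pawl: within x 24 mm of the middle, up to 98 mm high at y -71 to -45 mm. Place and turn vary.
- press_hinge (a point): Point on the arm's hinge line, 62 mm above the table, straight above the origin of the press; axes as the press.
- press_arm (a joint): Angle of the blue arm, rad. Starts near 0 (-0.06 to 0.06), held up by the pawl and pointing to the +y side of the press; height angle of the arm above level = 0.95 - value. Grows as the arm goes down; at about 0.94 the pad lies on the notebook. Stiff hinge: stays where left, takes about 3 N at the crossbar. With the pawl engaged a tooth stops it at about 0.1.
- bar (a point): Centre of the black crossbar at the end of the blue arm, 150 mm from the hinge line: round bar 20 mm thick, 70 mm long, parallel to the hinge (x axis of the press). Push here from above, following its arc. About 184 mm above the table at the start, 64 mm when the pad lies on the notebook.
- pad (a point): Centre of the underside of the cork pad (60 x 50 mm) under the arm, 110 mm along the arm from the hinge and 42 mm below the arm's centre line.
- press_pawl (a joint): Angle of the red pawl about its pivot, rad: 0 engaged in the teeth, at the start; grows as the thumb plate is pressed down; 0.36 is the stop, fully free (well clear of the teeth from about 0.24). Its pivot is stiff: it takes about 3 N and stays where it is left.
- thumb_plate (a point): Centre of the top face of the pawl's red ribbed thumb plate, 34 x 34 mm, 70 mm from the pawl's pivot. The pivot is parallel to the hinge, 58 mm from it on the -y side, 88 mm above the table. The plate is about 108 mm above the table when engaged, about 82 mm when pressed down fully.
- notebook: Red notebook, 80 x 108 mm, cover 8 mm thick, lying loose on the press base under the pad; origin at the centre of its underside.
- pigment_jar_2: Small jar with blue pigment and black lid, 40 mm wide, 36 mm high; bystander on the +x side of the press; origin under its centre.
- resin_bottle_1: White dropper bottle, 33 mm wide, 102 mm high; bystander on the +x side of the press; origin under its centre.
- mix_cup_2: Pink mixing cup, 41 mm wide, 28 mm high; bystander on the -x side of the press; origin under its centre.
- spool_01: Small tan round pot with a dark knob, 37 mm wide, 26 mm high; bystander on the -x side of the press; origin under its centre.
- masking_tape: Roll of masking tape lying flat, 84 mm wide, 18 mm high; bystander beyond the thumb plate; origin under its centre.
- flat_pliers: Pliers with red grips, 134 x 55 x 13 mm, lying flat to the left; bystander; origin under its centre.

How it is judged:
By the outcome, as a careful person would: the job done as asked, in the order asked, and still so for the second after the job is handed in, with the robot touching nothing.
It also fails if it takes over 45 s, if anything falls off the work surface, if the arm or the gripper's body presses on something with over 40 N, if the wrist force passes 120 N, or if a joint passes its speed limit or range.

## Working session

There is one attempt and no reset: what is moved stays moved. The work goes in short steps, Python scripts to look and compute and a tool call to move; the robot and the scene stay as the last step left them, time stands still between calls to the robot, and variables do not carry over. Pictures are saved under pics/ and viewed, and the job is handed in when it is done.

Besides the shell and the picture viewer there is one more tool, called by a JSON object that holds its "fn" and its "kwargs". play_rows: Moves the arm, as the interface text tells. Its arguments: {"type":"object","properties":{"steps":{"type":"array"},"grip_force":{"type":"number"}},"required":["steps"]}

```bash
mkdir -p pics; python3 - <<'E'
from plant import *
import cv2,pickle
print(get_obs(),grip_point_offset)
for n in("side","top","wrist"):
    c=read_camera(n); pickle.dump(c,open(f'{n}.pkl','wb')); cv2.imwrite(f'pics/{n}0.png',c['image'][...,::-1]); print(n,c['fx'],c['k1'],c['R'],c['t'])
E
```

```text
{'clock': 0.0, 'qpos': array([-1.17587700e+00,  2.64791652e-01,  1.60535584e+00, -3.27245680e-06,
        1.27370629e+00, -3.69047665e-02]), 'joint_vel': array([-0.00036744, -0.00069066, -0.00023113,  0.00141282, -0.00051925,
       -0.00085321]), 'joint_torque': array([ 1.45646700e-03, -5.15108836e+01, -3.67320371e+01, -1.72386308e-05,
        1.28930208e-02,  7.27019682e-06]), 'ee_pos': array([ 0.2822853 , -0.6125223 ,  0.30254571]), 'tool_rot': array([ 8.42177893e-01, -5.39198590e-01, -9.29886580e-04, -6.43028996e-04]), 'force': array([-0.28849182,  0.48390026, -1.33067892]), 'wrist_torque': array([ 0.01561481,  0.03357835, -0.02801003]), 'grip_width': 1.0019743067234772} 0.0539
side 497.4753977200995 -0.02135173277562427 [[-0.861145   -0.50828711  0.00857339]
 [-0.22439713  0.36493483 -0.90358646]
 [ 0.45615262 -0.78004281 -0.42831997]] [0.49431961 0.23254695 0.99299179]
top 481.54945866033927 -0.17432715393318635 [[-0.01757285 -0.99973159  0.01509804]
 [-0.99357325  0.01577186 -0.11208675]
 [ 0.11181854 -0.01697069 -0.99358372]] [0.03380049 0.54889369 1.46032301]
wrist 293.626225289602 -0.04709350786815841 [[ 0.41998531 -0.90752641 -0.0028558 ]
 [-0.85858536 -0.39835189  0.32271806]
 [-0.29401278 -0.1330849  -0.94649083]] [-0.67341538 -0.0425101   0.38100069]
```

View pics/side0.png

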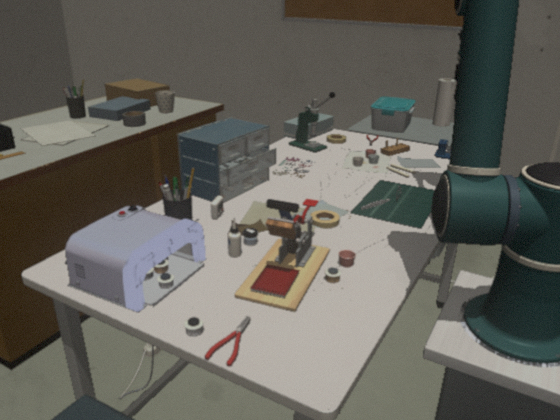

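View pics/top0.png

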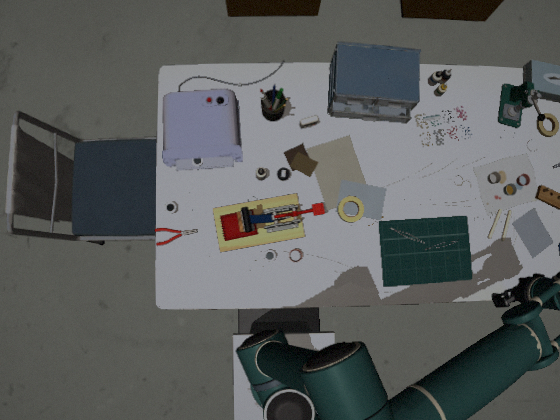

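The side and top pictures show the press, with its thumb plate at about (319,209) in the top view and the notebook at about (235,224). I'll zoom in and measure.

```bash
cat > h.py <<'E'
import numpy as np,cv2,pickle
def pts(c):
    H,W=c['depth'].shape
    u,v=np.meshgrid(np.arange(W),np.arange(H))
    K=np.array([[c['fx'],0,c['cx']],[0,c['fy'],c['cy']],[0,0,1.]])
    n=cv2.undistortPoints(np.stack([u,v],-1).reshape(-1,1,2).astype(float),K,np.array([c['k1'],0,0,0,0.])).reshape(H,W,2)
    d=c['depth'].astype(float)
    P=np.dstack([n[...,0]*d,n[...,1]*d,d])
    X=(P-np.array(c['t']))@np.array(c['R'])
    X[d==0]=np.nan
    return X
def proj(c,X):
    p=(np.atleast_2d(X)@np.array(c['R']).T+c['t']); s=p[:,:2]/p[:,2:]
    s=s*(1+c['k1']*(s**2).sum(1,keepdims=True))
    return s*[c['fx'],c['fy']]+[c['cx'],c['cy']]
E
python3 - <<'E'
from h import *
t=pickle.load(open('top.pkl','rb'));s=pickle.load(open('side.pkl','rb'))
cv2.imwrite('pics/topz.png',cv2.resize(t['image'][180:265,200:370,::-1],None,fx=4.5,fy=4.5,interpolation=cv2.INTER_CUBIC))
cv2.imwrite('pics/sidez.png',cv2.resize(s['image'][180:320,220:370,::-1],None,fx=4.2,fy=4.2,interpolation=cv2.INTER_CUBIC))
for n,c in(('top',t),('side',s)):
    X=pts(c);hsv=cv2.cvtColor(c['image'],cv2.COLOR_RGB2HSV);h,S,V=[hsv[...,i].astype(int) for i in range(3)]
    roi=(X[...,1]<0.45)&(X[...,1]>-0.1)&(X[...,0]>0.35)&(X[...,0]<0.85)
    yel=roi&(h>12)&(h<32)&(S>80)&(X[...,2]>0.005)&(X[...,2]<0.022)
    red=roi&((h<6)|(h>172))&(S>150)
    y=X[yel][:,:2]; 
    nn,lab,st,ce=cv2.connectedComponentsWithStats(yel.astype(np.uint8))
    k=1+np.argmax(st[1:,4]); r=cv2.minAreaRect(np.float32(X[lab==k][:,:2]*1000)); print(n,'base',r,st[k])
    for nm,m in(('tip',red&(X[...,2]>0.085)),('nb',red&(X[...,2]<0.04)&(X[...,2]>.012))):
        nn,lab,st,ce=cv2.connectedComponentsWithStats(m.astype(np.uint8))
        for k in range(1,nn):
            if st[k,4]>8:
                q=X[lab==k]; print(nm,st[k],q.mean(0).round(4),q.min(0).round(3),q.max(0).round(3),cv2.minAreaRect(np.float32(q[:,:2]*1000)))
E
```

```text
top base ((548.0298461914062, 82.09989929199219), (52.81782913208008, 269.55792236328125), 4.962702751159668) [213 194  87  21 690]
tip [274 204  44  14 168] [ 0.5179 -0.0487  0.1056] [ 0.503 -0.1    0.091] [0.541 0.027 0.12 ] ((522.0401000976562, -36.577796936035156), (30.523326873779297, 128.80154418945312), 3.6783175468444824)
nb [221 213  36  28 467] [0.4815 0.1531 0.0207] [0.443 0.082 0.012] [0.526 0.191 0.031] ((489.5752258300781, 136.51947021484375), (77.29584503173828, 101.98420715332031), 10.468113899230957)
side base ((496.2120056152344, 76.09307098388672), (137.7031707763672, 269.502197265625), 9.637675285339355) [ 236  239   93   71 1767]
tip [304 202  11   5  30] [ 0.5231 -0.0919  0.1094] [ 0.511 -0.099  0.105] [ 0.536 -0.083  0.112] ((523.8521728515625, -91.540283203125), (19.044809341430664, 19.598791122436523), 59.1788215637207)
tip [294 216   5   5  11] [0.5073 0.009  0.1158] [0.506 0.002 0.114] [0.51  0.019 0.118] ((507.7571716308594, 10.429810523986816), (17.412307739257812, 4.1671462059021), 89.41555786132812)
nb [271 270  24  17 168] [0.4808 0.1204 0.0217] [0.456 0.085 0.019] [0.512 0.158 0.025] ((478.9447326660156, 124.26536560058594), (49.85230255126953, 68.05241394042969), 22.145471572875977)
nb [266 272   5  10  17] [0.5082 0.134  0.0217] [0.501 0.118 0.02 ] [0.52  0.149 0.023] ((508.3505554199219, 132.8084259033203), (8.598134994506836, 35.61423110961914), 25.655803680419922)
nb [262 280   8   5  13] [0.5024 0.1562 0.0215] [0.492 0.149 0.02 ] [0.512 0.161 0.023] ((502.3079833984375, 154.4972686767578), (18.764808654785156, 12.14916706085205), 4.537147521972656)
```

```bash
sleep 0
```

```text
(no output)
```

View pics/topz.png

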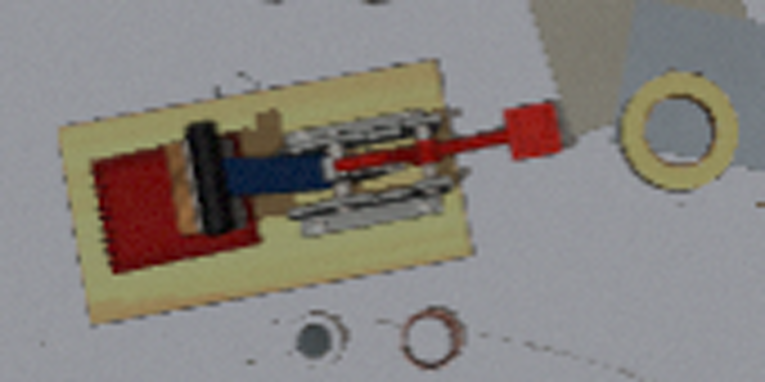

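View pics/sidez.png

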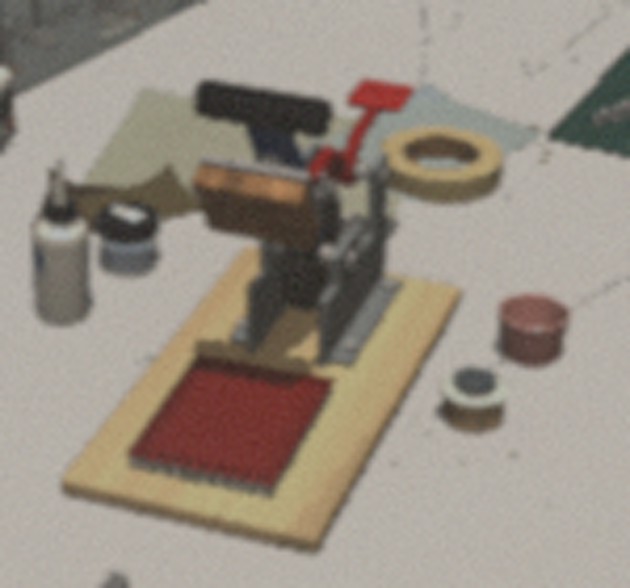

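```bash
cat >> h.py <<'E'
TH=np.radians(9.64);O=np.array([0.5049,0.0248,0])
def P2W(p,O=O,TH=TH):
    p=np.atleast_2d(p);c,s=np.cos(TH),np.sin(TH)
    return p@np.array([[c,s,0],[-s,c,0],[0,0,1]])+O
def bar(a): return [0,.15*np.cos(.95-a),.062+.15*np.sin(.95-a)]
E
cat > ov.py <<'E'
from h import *
import sys
def ov(c,name,x0,y0,w,h,f,a=0.0,q=0.0):
    im=cv2.resize(c['image'][y0:y0+h,x0:x0+w,::-1],None,fx=f,fy=f,interpolation=cv2.INTER_CUBIC)
    b=np.array(bar(a));
    L=[[[-.07,-.083,.012],[.07,-.083,.012],[.07,.187,.012],[-.07,.187,.012],[-.07,-.083,.012]],
       [b+[-.035,0,0.01],b+[.035,0,0.01]],]
    an=np.arctan2(.02,.067)-q; ty=-.058-.07*np.cos(an);tz=.088+.07*np.sin(an);e=.017
    L.append([[-e,ty-e,tz],[e,ty-e,tz],[e,ty+e,tz],[-e,ty+e,tz],[-e,ty-e,tz]])
    for l in L:
        p=(proj(c,P2W(np.array(l)))-[x0-.5,y0-.5])*f
        cv2.polylines(im,[np.int32(p)],False,(0,255,0),1)
    cv2.imwrite(name,im)
E
python3 - <<'E'
from ov import *
t=pickle.load(open('top.pkl','rb'));s=pickle.load(open('side.pkl','rb'))
ov(t,'pics/ot.png',200,180,170,85,4.5);ov(s,'pics/os.png',220,180,150,140,4.2)
for l in ([0,-.125,.108],bar(0),bar(.94)): print(P2W(l))
E
```

```text
[[ 0.52583213 -0.09843492  0.108     ]]
[[0.49028896 0.1108204  0.18401233]]
[[0.4797827  0.17267451 0.06349998]]
```

View pics/ot.png

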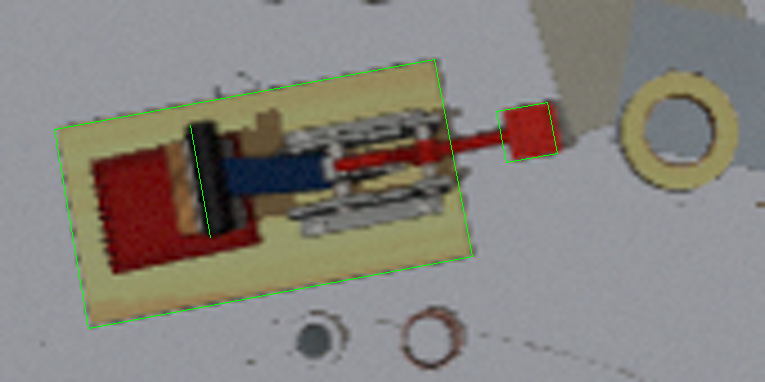

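View pics/os.png

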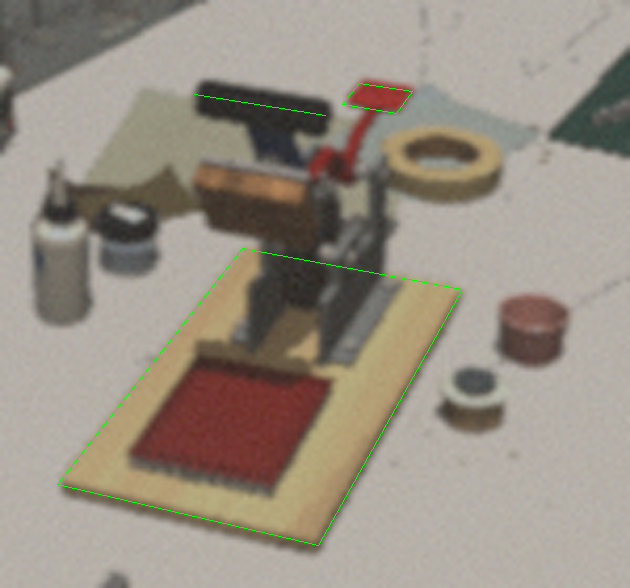

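The overlays agree with the images to about 2–3 mm. The press is turned about 9.6°, with its origin near (0.505, 0.023). I'll close the fingers and move above the thumb plate.

{"fn": "play_rows", "kwargs": {"steps": [[0.15,0.3,0,0,0,0.2,0],[0.25,0.5,0,0,0,0.4,0],[0.33,0.7,0,0,0,0.6,0],[0.33,0.7,0,0,0,0.83,0],[0.33,0.7,0,0,0,0.83,0],[0.33,0.7,0,0,0,0.83,0]], "grip_force": 40}}

```text
clock: 0.65
ee_pos: [0.3665, -0.4333, 0.3034]
tool_rot: [0.939, -0.343, -0.0, -0.002]
force: [-0.7, 0.1, 0.5]
grip_width: 0.145
```

{"fn": "play_rows", "kwargs": {"steps": [[0.15,0.3,0,0,0,0.2,0],[0.25,0.5,0,0,0,0.4,0],[0.33,0.7,0,0,0,0.6,0],[0.33,0.7,0,0,0,0.83,0],[0.33,0.7,0,0,0,0.83,0],[0.33,0.7,0,0,0,0.83,0]]}}

```text
clock: 1.15
ee_pos: [0.4488, -0.2593, 0.3037]
tool_rot: [0.991, -0.132, 0.0, -0.001]
force: [-0.4, 0.0, 0.4]
grip_width: -0.003
```

{"fn": "play_rows", "kwargs": {"steps": [[0.15,0.3,0,0,0,0.2,0],[0.25,0.5,0,0,0,0.4,0],[0.317,0.652,0,0,0,0.6,0],[0.317,0.652,0,0,0,0.83,0],[0.317,0.652,0,0,0,0.83,0],[0.317,0.652,0,0,0,0.83,0],[0.317,0.652,0,0,0,0.83,0]]}}

```text
clock: 1.73
ee_pos: [0.5269, -0.1003, 0.3036]
tool_rot: [0.997, 0.083, -0.0, 0.0]
force: [-0.2, -0.4, -1.0]
grip_width: -0.001
```

{"fn": "play_rows", "kwargs": {"steps": [[0,0,-0.15,0,0,0,0],[0,0,-0.3,0,0,0,0],[0,0,-0.42,0,0,0,0],[0,0,-0.42,0,0,0,0],[0,0,-0.42,0,0,0,0]]}}

```text
clock: 2.15
ee_pos: [0.5248, -0.1014, 0.1971]
tool_rot: [0.997, 0.081, -0.003, -0.001]
force: [1.1, -0.2, -0.1]
grip_width: -0.0
```

```bash
cat > look.py <<'E'
from ov import *
from plant import *
import sys
def look(tag,a=0.,q=0.):
    o=get_obs();print(o['clock'],o['ee_pos'],o['force'])
    c=read_camera('top');ov(c,f'pics/t_{tag}.png',200,160,180,110,4.2,a,q)
    c=read_camera('side');ov(c,f'pics/s_{tag}.png',220,160,150,150,3.9,a,q)
E
python3 -c "
from look import *
look('a')"
```

```text
2.15 [ 0.52481324 -0.10142077  0.19713238] [ 1.10197124 -0.20495754 -0.06689741]
```

View pics/s_a.png

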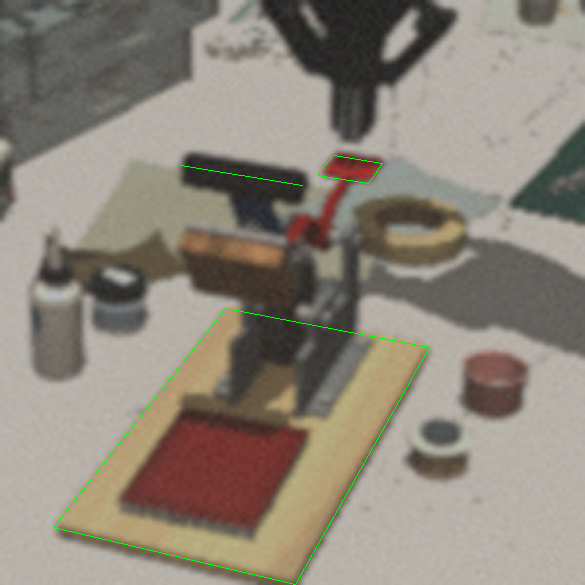

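View pics/t_a.png

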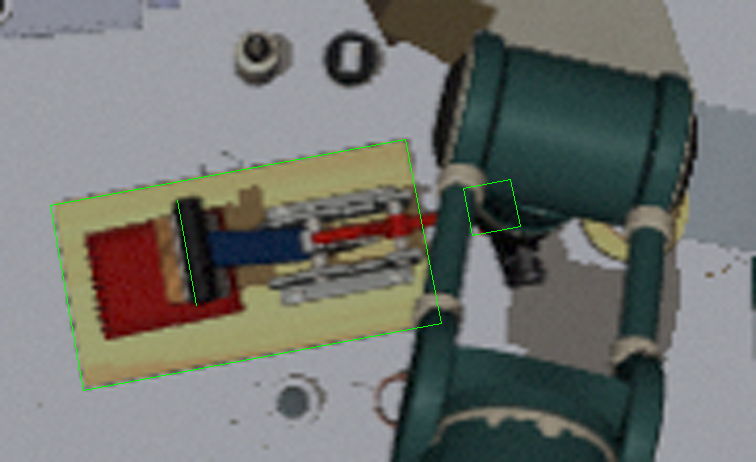

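The side view shows the fingertips at (352,137), centred above the plate at (352,168). Next I'll press down gradually.

{"fn": "play_rows", "kwargs": {"steps": [[0,0,-0.04,0,0,0,0],[0,0,-0.06,0,0,0,0],[0,0,-0.08,0,0,0,0],[0,-0.004,-0.1,0,0,0,0],[0,-0.006,-0.12,0,0,0,0],[0,-0.008,-0.135,0,0,0,0],[0,-0.01,-0.15,0,0,0,0],[0,-0.01,-0.15,0,0,0,0]]}}

```text
clock: 2.92
ee_pos: [0.5272, -0.1028, 0.161]
tool_rot: [0.997, 0.082, 0.0, 0.0]
force: [2.1, -3.6, 2.7]
grip_width: -0.003
```

{"fn": "play_rows", "kwargs": {"steps": [[0,0,-0.008,0,0,0,0],[0,0,-0.016,0,0,0,0],[0,0,-0.016,0,0,0,0]]}}

```text
clock: 3.17
ee_pos: [0.5274, -0.1027, 0.1587]
tool_rot: [0.997, 0.082, 0.001, 0.0]
force: [-0.9, -3.1, 9.8]
grip_width: -0.004
```

```bash
python3 -c "
from look import *
look('b',0,.34)"
```

```text
3.1667 [ 0.52738227 -0.1027158   0.15867846] [-0.89006558 -3.11012803  9.76113427]
```

View pics/s_b.png

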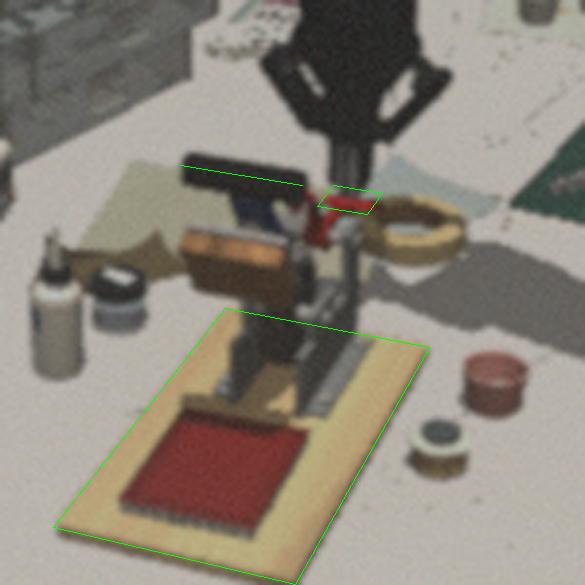

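The plate sits at the predicted q≈0.34 outline around (348,200), and the force rise suggests it is at its stop. I'll withdraw straight up and check.

{"fn": "play_rows", "kwargs": {"steps": [[0,0,0.02,0,0,0,0],[0,0,0.08,0,0,0,0],[0,0,0.2,0,0,0,0],[0,0,0.35,0,0,0,0],[0,0,0.5,0,0,0,0],[0,0,0.6,0,0,0,0],[0,0,0.6,0,0,0,0],[0,0,0.6,0,0,0,0]]}}

```text
clock: 3.93
ee_pos: [0.5269, -0.1018, 0.3085]
tool_rot: [0.997, 0.082, 0.001, -0.0]
force: [0.1, 0.2, -0.5]
grip_width: 0.003
```

```bash
python3 -c "
from look import *
look('c',0,.34)"
```

```text
3.9333 [ 0.52688501 -0.10183931  0.30854522] [ 0.1080789   0.24660674 -0.54478884]
```

View pics/s_c.png

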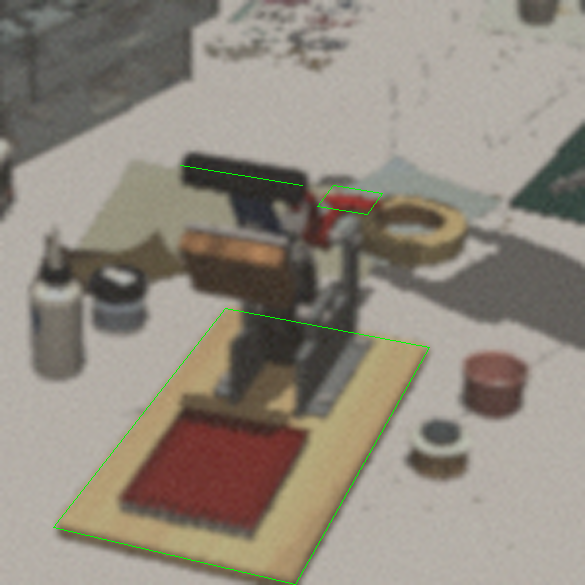

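```bash
python3 - <<'E'
from h import *
c=pickle.load(open('top.pkl','rb'))
for n in('top','side'):
    c=pickle.load(open(n+'.pkl','rb'));X=pts(c);m=(c['image'].max(2)<70)&(X[...,2]>.17)&(X[...,2]<.21)&(abs(X[...,0]-.49)<.06)&(abs(X[...,1]-.11)<.05)
    q=X[m];print(n,m.sum(),np.median(q,0),np.percentile(q,[5,95],axis=0))
Oc=np.array([.5055,.0225,0])
for a in(-.03,0,.1,.2,.35,.5,.65,.8,.94):
    p=P2W(bar(a),O=Oc)[0]; print(a,p.round(4),'tcp z',round(p[2]+.01+.073,4))
E
```

```text
top 214 [0.49260804 0.10252402 0.193272  ] [[0.46189417 0.08930961 0.17429591]
 [0.52168606 0.11359784 0.1991294 ]]
side 261 [0.48819209 0.11004606 0.1915471 ] [[0.45916902 0.10073695 0.17618633]
 [0.51867355 0.11705968 0.19742303]]
-0.03 [0.4915 0.1049 0.1866] tcp z 0.2696
0 [0.4909 0.1085 0.184 ] tcp z 0.267
0.1 [0.4889 0.1201 0.1747] tcp z 0.2577
0.2 [0.4871 0.1307 0.1642] tcp z 0.2472
0.35 [0.4848 0.1446 0.1467] tcp z 0.2297
0.5 [0.4829 0.1557 0.1272] tcp z 0.2102
0.65 [0.4815 0.1638 0.1063] tcp z 0.1893
0.8 [0.4807 0.1687 0.0844] tcp z 0.1674
0.94 [0.4804 0.1704 0.0635] tcp z 0.1465
```

{"fn": "play_rows", "kwargs": {"steps": [[-0.03,0.15,0,0,0,0,0],[-0.06,0.3,0,0,0,0,0],[-0.09,0.45,0,0,0,0,0],[-0.12,0.6,0,0,0,0,0],[-0.14,0.75,0,0,0,0,0],[-0.144,0.822,0,0,0,0,0],[-0.144,0.822,0,0,0,0,0],[-0.144,0.822,0,0,0,0,0]]}}

```text
clock: 4.7
ee_pos: [0.4893, 0.1037, 0.3048]
tool_rot: [0.996, 0.084, -0.002, 0.0]
force: [0.4, -0.2, -0.3]
grip_width: 0.003
```

{"fn": "play_rows", "kwargs": {"steps": [[0,0,-0.04,0,0,0,0],[0,0,-0.08,0,0,0,0],[0,0,-0.12,0,0,0,0],[0,0,-0.12,0,0,0,0]]}}

```text
clock: 5.03
ee_pos: [0.489, 0.1017, 0.2735]
tool_rot: [0.997, 0.081, -0.003, 0.0]
force: [-0.1, 0.8, -1.6]
grip_width: -0.0
```

```bash
python3 -c "
from look import *
look('d',-.04,.34)"
```

```text
5.0333 [0.4890198  0.10165147 0.27351571] [-0.05986937  0.83359455 -1.63815386]
```

View pics/s_d.png

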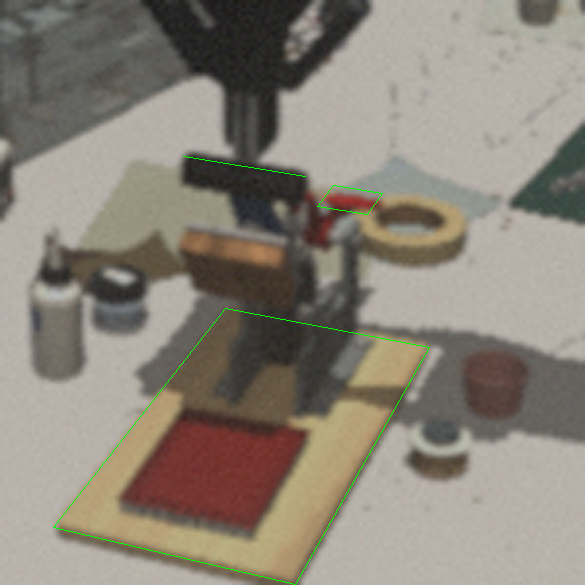

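View pics/t_d.png

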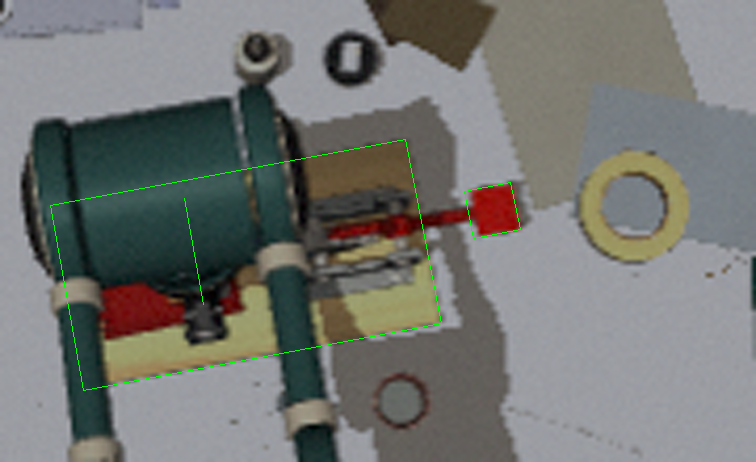

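The top view shows the thumb plate at (495,210) on the freed (0.34) outline, and the tips are over the bar. I'll push along the arc.

{"fn": "play_rows", "kwargs": {"steps": [[0,0.01,-0.02,0,0,0,0],[-0.003,0.025,-0.04,0,0,0,0],[-0.006,0.045,-0.058,0,0,0,0],[-0.008,0.064,-0.076,0,0,0,0],[-0.012,0.085,-0.097,0,0,0,0],[-0.016,0.106,-0.118,0,0,0,0],[-0.019,0.125,-0.141,0,0,0,0],[-0.022,0.144,-0.164,0,0,0,0],[-0.025,0.162,-0.188,0,0,0,0],[-0.025,0.162,-0.188,0,0,0,0]]}}

```text
clock: 5.97
ee_pos: [0.4849, 0.1456, 0.2311]
tool_rot: [0.997, 0.083, 0.001, -0.001]
force: [-1.0, 1.7, 2.5]
grip_width: -0.001
```

```bash
python3 -c "
from look import *
look('e',.35,.34)"
```

```text
5.9667 [0.48492146 0.14561952 0.23106165] [-1.03816129  1.70747102  2.53540986]
```

View pics/s_e.png

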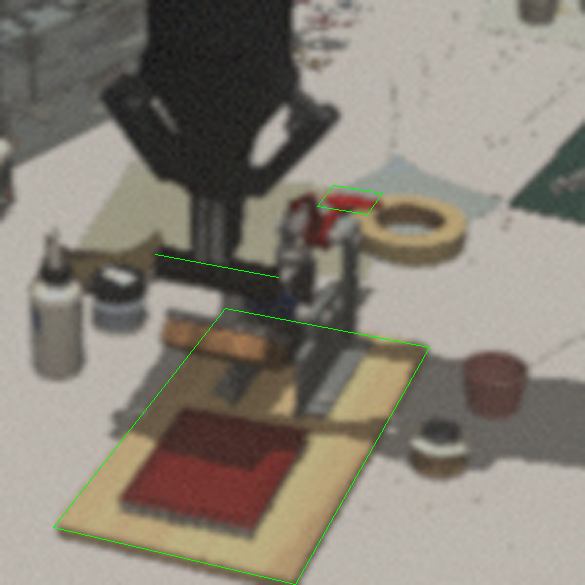

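The arm is moving: the bar is at (215,270), matching about 0.35 rad. The pawl is still down and the loads are low, so I'll continue.

{"fn": "play_rows", "kwargs": {"steps": [[-0.002,0.015,-0.025,0,0,0,0],[-0.005,0.03,-0.05,0,0,0,0],[-0.007,0.044,-0.077,0,0,0,0],[-0.009,0.055,-0.105,0,0,0,0],[-0.011,0.066,-0.133,0,0,0,0],[-0.013,0.076,-0.161,0,0,0,0],[-0.014,0.083,-0.19,0,0,0,0],[-0.015,0.09,-0.219,0,0,0,0],[-0.016,0.096,-0.248,0,0,0,0],[-0.016,0.099,-0.275,0,0,0,0],[-0.017,0.1,-0.3,0,0,0,0],[-0.017,0.1,-0.3,0,0,0,0]]}}

```text
clock: 7.07
ee_pos: [0.4791, 0.1679, 0.1534]
tool_rot: [0.997, 0.082, -0.002, 0.001]
force: [-0.8, -0.2, 0.0]
grip_width: -0.002
```

{"fn": "play_rows", "kwargs": {"steps": [[0,0.001,-0.01,0,0,0,0],[0,0.002,-0.02,0,0,0,0],[0,0.003,-0.03,0,0,0,0],[0,0.003,-0.03,0,0,0,0]]}}

```text
clock: 7.4
ee_pos: [0.4801, 0.169, 0.1474]
tool_rot: [0.997, 0.082, -0.0, 0.0]
force: [0.9, -0.1, -0.5]
grip_width: -0.005
```

```bash
python3 -c "
from look import *
look('f',.94,.34)"
```

```text
7.4 [0.48010278 0.16896896 0.14743621] [ 0.88247702 -0.10086911 -0.52436376]
```

View pics/s_f.png

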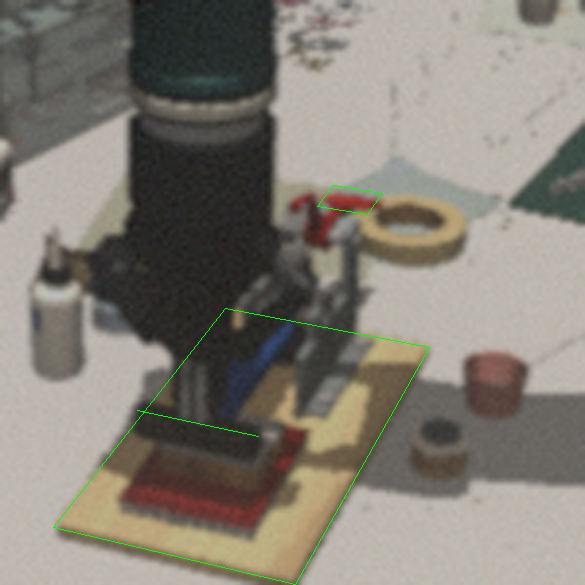

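Close to the notebook, but no reaction force yet. I'll press in small steps until it resists.

{"fn": "play_rows", "kwargs": {"steps": [[0,0,-0.004,0,0,0,0],[0,0,-0.008,0,0,0,0],[0,0,-0.008,0,0,0,0]]}}

```text
clock: 7.75
ee_pos: [0.4805, 0.1693, 0.146]
tool_rot: [0.997, 0.082, 0.0, -0.0]
force: [-0.5, 0.8, 0.5]
grip_width: -0.003
```

{"fn": "play_rows", "kwargs": {"steps": [[0,0,-0.004,0,0,0,0],[0,0,-0.008,0,0,0,0],[0,0,-0.008,0,0,0,0]]}}

```text
clock: 8.0
ee_pos: [0.4806, 0.1694, 0.1445]
tool_rot: [0.997, 0.082, 0.0, -0.0]
force: [-1.6, 0.2, 5.1]
grip_width: 0.002
```

{"fn": "play_rows", "kwargs": {"steps": [[0,0,-0.004,0,0,0,0],[0,0,-0.008,0,0,0,0],[0,0,-0.008,0,0,0,0]]}}

```text
clock: 8.25
ee_pos: [0.4807, 0.1695, 0.1443]
tool_rot: [0.997, 0.082, 0.0, -0.0]
force: [-5.8, -0.5, 17.3]
grip_width: -0.002
```

Firm contact: 17 N and no further travel. I'll withdraw straight up, well clear.

{"fn": "play_rows", "kwargs": {"steps": [[0,0,0.01,0,0,0,0],[0,0,0.05,0,0,0,0],[0,0,0.15,0,0,0,0],[0,0,0.3,0,0,0,0],[0,0,0.45,0,0,0,0],[0,0,0.6,0,0,0,0],[0,0,0.7,0,0,0,0],[0,0,0.7,0,0,0,0],[0,0,0.7,0,0,0,0]]}}

```text
clock: 9.0
ee_pos: [0.4812, 0.1694, 0.3194]
tool_rot: [0.997, 0.082, 0.002, -0.0]
force: [-1.5, 0.7, -1.2]
grip_width: 0.001
```

{"fn": "play_rows", "kwargs": {"steps": [[0,-0.15,0,0,0,0,0],[0,-0.3,0,0,0,0,0],[0,-0.45,0,0,0,0,0],[0,-0.6,0,0,0,0,0],[0,-0.75,0,0,0,0,0],[0,-0.9,0,0,0,0,0],[0,-1,0,0,0,0,0],[0,-1,0,0,0,0,0],[0,-1,0,0,0,0,0]]}}

```text
clock: 9.75
ee_pos: [0.4791, -0.0817, 0.3147]
tool_rot: [0.997, 0.081, -0.002, -0.001]
force: [-0.9, -0.7, -0.1]
grip_width: 0.001
```

{"fn": "play_rows", "kwargs": {"steps": [[0,-0.15,0,0,0,0,0],[0,-0.3,0,0,0,0,0],[0,-0.45,0,0,0,0,0],[0,-0.6,0,0,0,0,0],[0,-0.7,0,0,0,0,0],[0,-0.7,0,0,0,0,0],[0,-0.7,0,0,0,0,0]]}}

```text
clock: 10.33
ee_pos: [0.4801, -0.2553, 0.3154]
tool_rot: [0.997, 0.082, -0.001, -0.001]
force: [-0.1, 0.5, -0.2]
grip_width: -0.004
```

```bash
python3 -c "
from look import *
look('g',.94,.34)"
```

```text
10.3333 [ 0.48005444 -0.2553197   0.31537607] [-0.14380432  0.52993896 -0.18917573]
```

View pics/s_g.png

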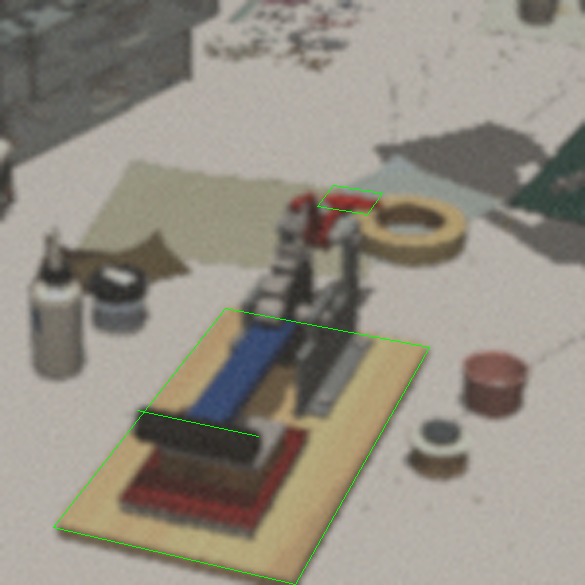

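View pics/t_g.png

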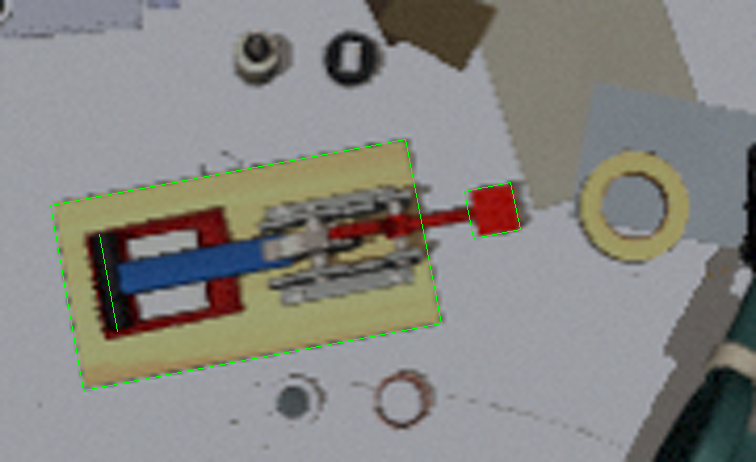

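The side and top views show the arm fully down, the pad on the notebook (notebook edges as before) and the thumb plate at (495,210) still depressed. The objects around the press are in place. I'll do a quick depth check of plate and bar, then hand in.

```bash
python3 - <<'E'
from h import *
from plant import *
for n in('top','side'):
    c=read_camera(n);X=pts(c)
    for nm,p in(('plate',[0,-.127,.084]),('bar',[*bar(.95)[:2],bar(.95)[2]+.01])):
        u,v=np.round(proj(c,P2W(p,O=np.array([.5055,.0225,0])))[0]).astype(int)
        print(n,nm,np.nanmedian(X[v-1:v+2,u-1:u+2].reshape(-1,3),0).round(4))
E
```

```text
top plate [ 0.5281 -0.1024  0.0838]
top bar [0.4792 0.1702 0.0736]
side plate [ 0.5238 -0.0928  0.0868]
side bar [0.482  0.171  0.0716]
```

Plate is at about 84 mm (pawl around 0.34) and the bar's top at 72–74 mm (arm around 0.94).

```bash
python3 -c "
from plant import *
print(job_done())"
```

```text
the job is handed in; nothing more can be done
None
```

The job is done and handed in at about 10.5 s. I pressed the thumb plate down with the closed fingertips until the force rose to about 10 N near its stop. I then pushed the crossbar down its arc until the pad was firm on the notebook: 17 N on the last step with almost no further travel. Finally I withdrew the arm clear of everything.

**Final checks:**
- **Pawl:** the plate measured about 84 mm high from the top camera and 87 mm from the side. That puts the pawl at roughly 0.31–0.35 rad, well past the 0.24 rad needed to clear the teeth.
- **Arm:** the top of the crossbar measured 72–74 mm high, so the arm is at about 0.94 rad with the pad on the notebook.
- **Surroundings:** in the final pictures the notebook, jar, bottle, cup, pot and tape look unmoved. I did not look at the pliers again, but the robot never went near them.

No check failed. The 3 mm difference in plate height between the two cameras is the only disagreement.

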